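Find the marble tin by its heft and hold it up

TASK

The three closed tins on the windowsill look just the same, but one is full of glass marbles and clearly the heaviest: heft them, stand the two lighter ones away upright in the low wooden tray, and finish holding the heaviest one up in the gripper, upright and still, a good 15 cm clear above the sill. The program ends while it is still being held. Set tins down rather than dropping them, don't tip any over, and leave the other toys where they are.

Things in the scene. Friction and masses are not known exactly. Their poses are not given: they have to be found in the camera images.
- tin_1: one of three identical closed round tins, plain metal, straight sides, 62 mm diameter, 88 mm tall, gripped across the side about 60 mm up; origin at the centre of the underside, z up. Stands upright on the sill. Any one of the three is full of marbles, 0.40 to 0.48 kg in all; the other two (beads, crayon stubs) 0.15 to 0.24 kg each, not visible outside. The filling may shift a few mm.
- tin_2: one of three identical closed round tins, plain metal, straight sides, 62 mm diameter, 88 mm tall, gripped across the side about 60 mm up; origin at the centre of the underside, z up. Stands upright on the sill. Any one of the three is full of marbles, 0.40 to 0.48 kg in all; the other two (beads, crayon stubs) 0.15 to 0.24 kg each, not visible outside. The filling may shift a few mm.
- tin_3: one of three identical closed round tins, plain metal, straight sides, 62 mm diameter, 88 mm tall, gripped across the side about 60 mm up; origin at the centre of the underside, z up. Stands upright on the sill. Any one of the three is full of marbles, 0.40 to 0.48 kg in all; the other two (beads, crayon stubs) 0.15 to 0.24 kg each, not visible outside. The filling may shift a few mm.
- tray: the tins' low open wooden tray, fixed to the sill, outside 212 mm long (its x) by 107 mm wide (its y) by 28 mm high, walls and floor 6 mm thick, so 200 by 95 mm inside; origin at the centre of its underside, z up. Empty at the start; two tins stand in it side by side, for example 52 mm either side of its centre along its length.
- marble_bowl: white ceramic bowl of glass marbles, 116 mm across, 58 mm high with its marbles; origin at the centre of its underside. To be left alone.
- star_puzzle: red acrylic six-pointed star puzzle lying flat, 96 mm across, 16 mm thick; origin at the centre of its underside. To be left alone.
- spinning_top: chrome spinning top lying on its point and rim, within about 45 mm of its origin sideways and 62 mm high; origin on the sill near its middle. To be left alone.
- crayon_case: blue plastic flip-top crayon case lying flat, 85 by 205 mm (its x and y), 39 mm high; origin at the centre of its underside. To be left alone.
- box_large: the large wooden nesting box, 110 mm square, 60 mm high, turned over and standing at the bottom of a tower of three; origin at the centre of its underside. To be left alone.
- box_middle: the middle wooden nesting box, 90 mm square, 50 mm high, turned over and standing in the middle of a tower of three; origin at the centre of its underside. To be left alone.
- box_small: the small wooden nesting box, 70 mm square, 40 mm high, turned over and standing at the top of a tower of three; origin at the centre of its underside. To be left alone.
Not all that is in view belongs to the job. Leave any pink look-alike of the tin_2 alone. What is shaped like the tin_3 but purple is not meant.

How it is judged:
By the outcome, as a careful person would: the job done as asked, in the order asked, and still so for the second after the job is handed in, while the arm keeps its last pose, push and grip.
It also fails if it takes over 72 s, if anything falls off the work surface, if the arm or the gripper's body presses on something with over 40 N, if the wrist force passes 120 N, or if a joint passes its speed limit or range.

ROBOT

A 6-joint arm with a two-finger parallel gripper is mounted at the origin on the work surface. World frame = base frame: x ahead of the robot, y to its left, z up, the work surface at z = 0. Lengths are in m, angles in degrees, forces in N, time in s.
With the tool pointing down it reaches from about 0.375 to 0.9 m from the base axis. Payload 3.1 kg.
Tool frame: the origin (TCP) lies midway between the tips of the shut fingers; the grasp point (between the pads) lies bot.hold_point_z behind it (bot.hold_point_z is the distance from the TCP to the grasp point, in m); z points along the fingers, y is the direction in which the jaws open and shut (so a half turn about z gives the same grasp; the last joint's range is limited). The gripper opens to 87 mm and grips with 3 to 60 N. Pads are 19 mm wide; open, the fingers measure 117 mm over their backs; the gripper's body (75 mm by 190 mm) begins 51 mm behind the grasp point.
Start: joints at [-79.04, 30.224, 82.088, -0, 67.689, -10.227], TCP at [0.226, -0.583, 0.223] pointing down, gripper open.
Joint ranges: [-176.69, 176.69], [-43.24, 126.21], [12.49, 139.97], [-82, 262], [0, 151.66], [-163.58, 163.58]. Speed limits (degrees/s): [159.86, 159.86, 180, 180, 180, 180].

INTERFACE

Orientations are given as a 3x3 rotation matrix whose columns are the frame's x, y, z axes.
In Python, from rig import bot, vision, hand_in gives the robot as it stands. The module is installed in compiled form; this text tells all that it offers.
- The arm moves only by the shell command python3 -m handwheel 'ROWS'. ROWS is JSON, a list of rows, each an object of numbers: "hand": the gripper's target within -1 to 1 (fully open at 1, half-way at 0, shut at -1); "dx", "dy", "dz": the shift along the world's x, y, z in cm; "wx", "wy", "wz": the turn, a rotation vector about the world's x, y, z in rad. In form: [{"hand": .., "dx": .., "dy": .., "dz": .., "wx": .., "wy": .., "wz": ..}, ...]. A call has 1 to 10 rows; each row shifts and turns the commanded pose from where the row before left it; what a row does not reach is not made up. A row lasts 1/10 s, in which the tool goes at most 50 mm and 8.59 degrees, less where a joint would pass 70% of its speed; a pose out of reach is approached as far as the arm can. A call with a gripper value outside its range is refused whole. The fingers move at their own pace and stop on an object; the grip force is fixed at half the most. Time passes only in rows, so rows that do not move let the fingers close. It gives the time, the measured TCP pose, the force and the opening at its end, in the units of the state.
- bot.read_state(): the state, without advancing time (a new reading comes with each control period).
- vision.capture(name): name is "side" or "top" or "wrist"; returns (picture, depth): 400x640x3 uint8, red, green, blue; 400x640 float32, m along the optical axis (not along the pixel's ray), 0 where there is no reading.
- vision.get_calibration(name): a dict with "fx", "fy", "cx", "cy" (pixels), "rvec" (rotation vector, rad) and "tvec" (3), from world to camera coordinates, as OpenCV has them. Camera axes: x right, y down, z forward; pixel columns grow to the right and rows downward; lengths in m; the calibration is good to about 2 mm. A picture is of the moment at which its call begins: read the wrist's pose just before it. get_calibration takes no time and is no camera call; for the wrist camera it gives the pose at the moment of the call.
- hand_in(): hands the job in, once; it reports no verdict.
The state is a dict: "time_s": time; "joint_positions": joint angles; "qvel": joint speeds; "tau": joint torques, N m; "position": TCP position; "tcp_rot": TCP orientation; "force": force on the tool from outside, world axes, zero at the start; "moment": the same for the moment, N m; "opening": opening from 0.0 (shut) to 1.0 (fully open).
Only numpy, scipy, OpenCV 4.12 (cv2) and the standard library are available. Lean on these libraries where they do the work, as an engineer would, in place of code of your own. Each camera call takes 0.05 s, during which the arm holds its last target.

## Working session

There is one attempt and no reset: what is moved stays moved. The work goes in short steps, Python scripts to look and compute and a shell command to move; the robot and the scene stay as the last step left them, time stands still between calls to the robot, and variables do not carry over. Pictures are saved under pics/ and viewed, and the job is handed in when it is done.

```bash
mkdir -p pics
cat > h.py <<'E'
import numpy as np, cv2
from rig import bot, vision
def cal(n):
    c=vision.get_calibration(n); K=np.array([[c['fx'],0,c['cx']],[0,c['fy'],c['cy']],[0,0,1]]); R=cv2.Rodrigues(np.array(c['rvec'],float))[0]; t=np.array(c['tvec'],float).ravel(); return K,R,t
def ray(n,u,v,z):
    K,R,t=cal(n) if isinstance(n,str) else n
    d=R.T@np.linalg.inv(K)@np.array([u,v,1.]); o=-R.T@t; return o+d*(z-o[2])/d[2]
def cloud(n,D):
    K,R,t=n; v,u=np.mgrid[:D.shape[0],:D.shape[1]]
    P=np.stack([(u-K[0,2])/K[0,0]*D,(v-K[1,2])/K[1,1]*D,D],-1); return (P-t)@R
def snap(n,tag):
    c=cal(n); p,d=vision.capture(n); cv2.imwrite(f'pics/{tag}.png',p[:,:,::-1]); np.savez(f'pics/{tag}.npz',p=p,d=d,K=c[0],R=c[1],t=c[2]); return c,p,d
E
python3 - <<'E'
from h import *
for n in ['top','side','wrist']:
    c,p,d=snap(n,n+'0'); print(n,(-c[1].T@c[2]).round(3),c[1][2].round(2),(d>0).mean())
s=bot.read_state(); print(s,bot.hold_point_z)
E
```

```text
top [0.551 0.057 0.965] [ 0.09  0.03 -1.  ] 0.9959453125
side [0.207 0.968 1.227] [ 0.28 -0.61 -0.74] 0.99594921875
wrist [ 0.304 -0.551  0.384] [-0.28 -0.11 -0.95] 0.99598046875
{'time_s': 0.15, 'joint_positions': array([-7.90379789e+01,  3.02676747e+01,  8.21382446e+01, -8.71522791e-04,
        6.76870480e+01, -1.02286672e+01]), 'qvel': array([-0.06726274, -0.16622499, -0.25873859, -0.05799664,  0.05572918,
        0.04973705]), 'tau': array([ 1.40621618e-03, -4.40430236e+01, -1.76843351e+01,  6.33149687e-02,
        5.53146971e-02, -1.18320713e-04]), 'position': array([ 0.22582617, -0.58219877,  0.22179339]), 'tcp_rot': array([[ 9.32380512e-01,  3.61478182e-01, -3.22363084e-04],
       [ 3.61478222e-01, -9.32379197e-01,  1.59030187e-03],
       [ 2.74294796e-04, -1.59929371e-03, -9.99998684e-01]]), 'force': array([ 0.15973298, -0.29126914, -0.38184211]), 'moment': array([ 0.01752726,  0.04869723, -0.00543982]), 'opening': 1.0000237615319778} 0.0187
```

View pics/top0.png

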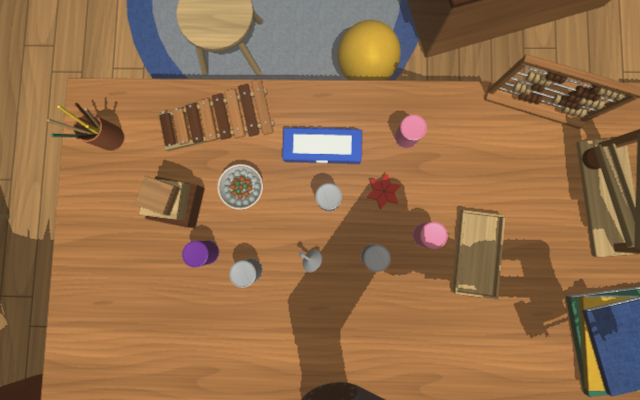

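View pics/side0.png

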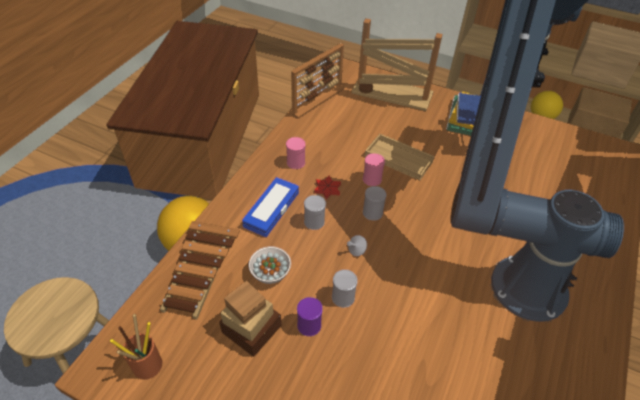

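Grey plain tins (candidates) in top: A (244,273), B (328,197), C (376,258, in the arm's shadow). In the side view they are (344,288), (315,211) and (374,203). Look-alikes to reject are pink (412,129) and (434,235), purple (198,253), and the chrome top (310,260). I'll measure next and check a close crop.

Run:
```python
from h import *
def L(t):
    z=np.load(f'pics/{t}.npz'); return (z['K'],z['R'],z['t']),z['p'],z['d']
for t,seeds in [('top0',dict(A=(244,273),B=(328,197),C=(376,258),P=(434,235),bowl=(240,187),boxes=(160,195),top=(310,260),purple=(198,253))),('side0',dict(A=(344,280),B=(315,204),C=(375,196)))]:
    c,p,d=L(t); W=cloud(c,d); print(t,'table z',np.median(W[330:360,450:500,2]) if t=='top0' else '')
    for k,(u,v) in seeds.items():
        w=W[v-25:v+25,u-25:u+25].reshape(-1,3); h=np.percentile(w[:,2],97 if k in('bowl','top') else 90); m=w[:,2]>h-.006; m=w[m]; (x,y),r=cv2.minEnclosingCircle((m[:,:2]*1000).astype(np.float32)); print(k,'z',h.round(4),'mean',m.mean(0).round(4),'circ',round(x),round(y),round(r,1), 'rgb',p[v,u])
c,p,d=L('top0');W=cloud(c,d)
# tray
w=W[195:310,440:520].reshape(-1,3); cand=w[(w[:,2]>.018)&(w[:,2]<.034)]
print('tray',cv2.minAreaRect((cand[:,:2]*1000).astype(np.float32)),np.median(cand[:,2]), 'floor',np.median(W[230:275,470:490,2]))
im=cv2.resize(p[110:310,180:520],None,fx=2.3,fy=2.3,interpolation=cv2.INTER_CUBIC); cv2.imwrite('pics/crop0.png',im[:,:,::-1])
```

```text
top0 table z 0.0010073451360333155
A z 0.0869 mean [0.4508 0.2576 0.1045] circ 495 175 130.3 rgb [174 175 172]
B z 0.0869 mean [0.6364 0.0605 0.1029] circ 610 60 59.2 rgb [178 179 175]
C z 0.0875 mean [ 0.4935 -0.0552  0.0993] circ 515 -14 79.6 rgb [114 113 110]
P z 0.0877 mean [ 0.5499 -0.1867  0.1022] circ 554 -83 139.7 rgb [232 149 174]
bowl z 0.0542 mean [0.6586 0.2784 0.083 ] circ 619 197 155.8 rgb [161  99  52]
boxes z 0.1505 mean [0.627  0.4531 0.1563] circ 584 278 223.3 rgb [179 133  86]
top z 0.043 mean [0.4838 0.0949 0.1102] circ 503 79 53.2 rgb [155 155 151]
purple z 0.0867 mean [0.4946 0.3716 0.1045] circ 522 234 179.5 rgb [122  65 154]
side0 table z 
A z 0.0876 mean [0.4455 0.2781 0.1036] circ 332 600 388.3 rgb [166 162 163]
B z 0.0854 mean [0.6269 0.089  0.1162] circ 429 501 516.8 rgb [164 161 162]
C z 0.085 mean [ 0.4847 -0.0237  0.1171] circ 359 442 547.5 rgb [102  96  95]
tray ((505.13055419921875, -322.54168701171875), (109.20664978027344, 214.0342254638672), 83.68232727050781) 0.027448137237028304 floor 0.00676643485497843
```

View pics/crop0.png

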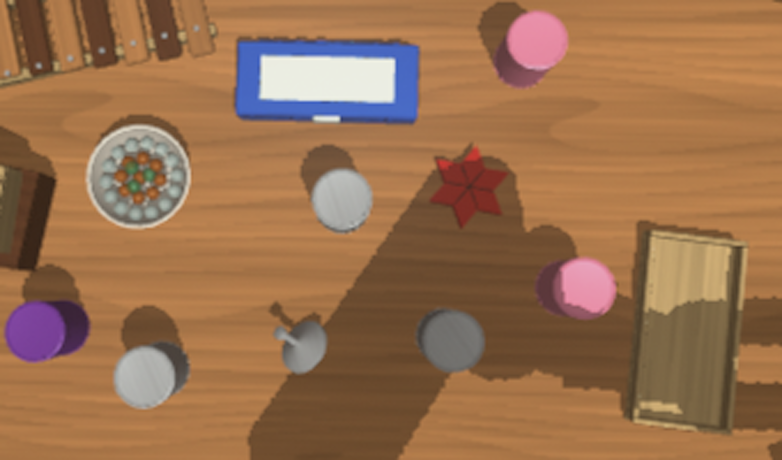

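The crop shows three plain grey tins, at crop (145,377), (342,199) and (451,340). The pink and purple ones are clearly different. Depth holes spoiled the circles, so I'll refit with valid depth only.

```bash
cat >> h.py <<'E'
def fit(W,d,u,v,h,b=28,tol=.006):
    s=(slice(max(v-b,0),v+b),slice(u-b,u+b)); w=W[s]; ok=(d[s]>0)&(abs(w[...,2]-h)<tol)
    n,l,st,ce=cv2.connectedComponentsWithStats(ok.astype(np.uint8)); i=1+np.argmax(st[1:,4]); w=w[l==i]
    (x,y),r=cv2.minEnclosingCircle((w[:,:2]*1000).astype(np.float32)); return np.round([x,y,r,1000*np.median(w[:,2]),1000*w[:,0].mean(),1000*w[:,1].mean(),len(w)],1)
def L(t):
    z=np.load(f'pics/{t}.npz'); return (z['K'],z['R'],z['t']),z['p'],z['d']
E
python3 - <<'E'
from h import *
S=[('top0',dict(A=(244,273),B=(328,197),C=(376,258),Pk=(434,235),Pk2=(412,129),purple=(198,253))),('side0',dict(A=(344,280),B=(315,204),C=(375,196)))]
for t,seeds in S:
    c,p,d=L(t); W=cloud(c,d)
    for k,(u,v) in seeds.items(): print(t,k,fit(W,d,u,v,.087))
c,p,d=L('top0');W=cloud(c,d)
for k,u,v,h,tol in [('bowl',240,187,.052,.008),('box_s',160,195,.15,.006),('stop',310,260,.045,.02),('case',322,145,.039,.006)]: print(k,fit(W,d,u,v,h,45,tol))
# tray: pixels of rims both views
for t,(u,v) in [('top0',(480,253)),('side0',(398,157))]:
    c,p,d=L(t);W=cloud(c,d)
    s=(slice(v-65,v+65),slice(u-45,u+45)); w=W[s]; ok=(d[s]>0)&(abs(w[...,2]-.027)<.005)&(w[...,1]<-.24)&(w[...,1]>-.42)&(w[...,0]>.37)&(w[...,0]<.65)
    q=w[ok]; print(t,cv2.minAreaRect((q[:,:2]*1000).astype(np.float32)),np.median(q[:,2]),len(q))
# two-view triangulation of tin top centres
def px(t,u,v,h):
    c,p,d=L(t);W=cloud(c,d);b=28;s=np.zeros(d.shape,bool);s[v-b:v+b,u-b:u+b]=1
    m=(s&(d>0)&(abs(W[...,2]-h)<.006)).astype(np.uint8); n,l,st,ce=cv2.connectedComponentsWithStats(m); i=1+np.argmax(st[1:,4]);return c,ce[i]
for k in 'ABC':
    c1,a=px('top0',*S[0][1][k],.087); c2,b=px('side0',*S[1][1][k],.087)
    P=[c[0]@np.c_[c[1],c[2]] for c in(c1,c2)]
    X=cv2.triangulatePoints(P[0],P[1],a.reshape(2,1),b.reshape(2,1)).ravel(); print(k,'tri',(X[:3]/X[3]).round(4))
E
```

```text
top0 A [448.8 262.2  32.   86.6 448.7 261.8 574. ]
top0 B [638.2  60.5  31.8  86.8 638.   60.5 538. ]
top0 C [492.6 -56.7  31.7  87.1 492.8 -56.8 572. ]
top0 Pk [ 549.5 -191.2   32.2   87.4  549.9 -190.8  583. ]
top0 Pk2 [ 811.5 -143.5   32.5   87.1  810.4 -143.4  539. ]
top0 purple [493.4 378.8  32.5  86.4 493.4 378.3 566. ]
side0 A [448.1 265.4  34.3  88.  448.6 267.7 423. ]
side0 B [638.5  64.6  34.2  87.6 637.8  66.2 298. ]
side0 C [493.2 -53.7  35.5  87.7 492.3 -50.8 285. ]
bowl [662.8 286.2  57.7  48.6 664.5 291.1 313. ]
box_s [628.7 457.1  48.9 149.5 627.6 456.4 947. ]
stop [481.3 104.3  30.8  38.5 479.   98.9 291. ]
case [ 776.6   79.6  108.3   38.8  776.2   79.5 2555. ]
top0 ((505.3923034667969, -322.5706481933594), (109.20664978027344, 213.50747680664062), 83.68232727050781) 0.027810642899847957 726
side0 ((504.450927734375, -317.4393310546875), (114.35759735107422, 213.50833129882812), 84.95772552490234) 0.02706035281861121 314
A tri [0.4493 0.2636 0.0812]
B tri [0.6397 0.0609 0.0809]
C tri [ 0.4934 -0.0572  0.0804]
```

Measured by the top view, with the side view and triangulation agreeing within about 6 mm: A (.449,.262), B (.638,.061), C (.493,-.057), tops at 87 mm. The tray centre is (.505,-.321) with its long axis at about -6°, rim 27.5 mm and floor 6.5 mm, so the slots are (.557,-.327) and (.453,-.315). All are in reach and the sizes match the text. I'll start with C.

```bash
python3 -m handwheel '[{"hand":1,"dx":1.9,"dy":3.75},{"hand":1,"dx":1.9,"dy":3.75},{"hand":1,"dx":1.9,"dy":3.75},{"hand":1,"dx":1.9,"dy":3.75},{"hand":1,"dx":1.9,"dy":3.75},{"hand":1,"dx":1.9,"dy":3.75},{"hand":1,"dx":1.9,"dy":3.75},{"hand":1,"dx":1.9,"dy":3.75},{"hand":1,"dx":1.9,"dy":3.75},{"hand":1,"dx":1.9,"dy":3.75}]'; python3 -m handwheel '[{"hand":1,"dx":1.9,"dy":3.75},{"hand":1,"dx":1.9,"dy":3.75},{"hand":1,"dx":1.9,"dy":3.75},{"hand":1,"dx":1.9,"dy":3.75},{"hand":1},{"hand":1},{"hand":1}]'
```

```text
invalid input
invalid input
```

```bash
python3 -m handwheel '[{"hand":1,"dx":1.9,"dy":3.75,"dz":0,"wx":0,"wy":0,"wz":0},{"hand":1,"dx":1.9,"dy":3.75,"dz":0,"wx":0,"wy":0,"wz":0},{"hand":1,"dx":1.9,"dy":3.75,"dz":0,"wx":0,"wy":0,"wz":0},{"hand":1,"dx":1.9,"dy":3.75,"dz":0,"wx":0,"wy":0,"wz":0},{"hand":1,"dx":1.9,"dy":3.75,"dz":0,"wx":0,"wy":0,"wz":0},{"hand":1,"dx":1.9,"dy":3.75,"dz":0,"wx":0,"wy":0,"wz":0},{"hand":1,"dx":1.9,"dy":3.75,"dz":0,"wx":0,"wy":0,"wz":0},{"hand":1,"dx":1.9,"dy":3.75,"dz":0,"wx":0,"wy":0,"wz":0}]'
```

```text
time_s: 0.95
position: [0.3783, -0.2811, 0.2225]
tcp_rot: [[0.933, 0.361, -0.0], [0.361, -0.933, 0.0], [0.0, -0.0, -1.0]]
force: [0.6, -0.4, 1.3]
opening: 1.001
```

```bash
python3 -m handwheel '[{"hand":1,"dx":1.9,"dy":3.75,"dz":0,"wx":0,"wy":0,"wz":0},{"hand":1,"dx":1.9,"dy":3.75,"dz":0,"wx":0,"wy":0,"wz":0},{"hand":1,"dx":1.9,"dy":3.75,"dz":0,"wx":0,"wy":0,"wz":0},{"hand":1,"dx":1.9,"dy":3.75,"dz":0,"wx":0,"wy":0,"wz":0},{"hand":1,"dx":1.9,"dy":3.75,"dz":0,"wx":0,"wy":0,"wz":0},{"hand":1,"dx":1.9,"dy":3.75,"dz":0,"wx":0,"wy":0,"wz":0},{"hand":1,"dx":0,"dy":0,"dz":0,"wx":0,"wy":0,"wz":0},{"hand":1,"dx":0,"dy":0,"dz":0,"wx":0,"wy":0,"wz":0}]'
python3 - <<'E'
from h import *
snap('wrist','w1'); s=bot.read_state(); print(s['force'],s['position'])
c,p,d=L('w1');W=cloud(c,d); m=(d>0)&(abs(W[...,2]-.087)<.006)
n,l,st,ce=cv2.connectedComponentsWithStats(m.astype(np.uint8))
for i in range(1,n):
    if st[i,4]>400: w=W[l==i]; print(ce[i],st[i,4],p[l==i].mean(0).round(),cv2.minEnclosingCircle((w[:,:2]*1000).astype(np.float32)),np.median(w[:,2]))
E
```

```text
time_s: 1.75
position: [0.4918, -0.0569, 0.2223]
tcp_rot: [[0.931, 0.364, -0.001], [0.364, -0.931, -0.0], [-0.001, -0.0, -1.0]]
force: [-0.9, -1.4, 0.3]
opening: 0.998
[ 0.00590322  0.6547438  -1.00833615] [ 0.49151908 -0.05780824  0.22233679]
[478.52511416 179.82215814] 4161 [209. 125. 147.] ((552.6005859375, -187.5576629638672), 32.36328887939453) 0.08661443116242604
[313.37826962 184.75880282] 3976 [179. 174. 175.] ((495.419921875, -53.238136291503906), 32.01891326904297) 0.0865916863666329
```

View pics/w1.png

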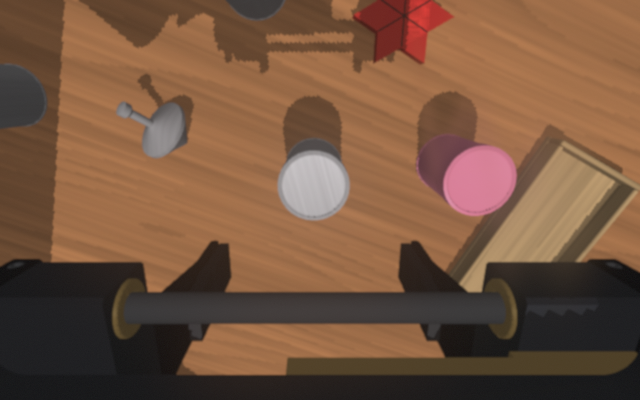

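The wrist view shows the grey tin C at (313,185), pink at (480,180). It puts C at (.495,-.053), within 4 mm of the top view. I'll aim between the two, descend, then close.

```bash
python3 -m handwheel '[{"hand":1,"dx":0.2,"dy":0.2,"dz":-3,"wx":0,"wy":0,"wz":0},{"hand":1,"dx":0,"dy":0,"dz":-3.5,"wx":0,"wy":0,"wz":0},{"hand":1,"dx":0,"dy":0,"dz":-3.5,"wx":0,"wy":0,"wz":0},{"hand":1,"dx":0,"dy":0,"dz":-3,"wx":0,"wy":0,"wz":0},{"hand":1,"dx":0,"dy":0,"dz":-3,"wx":0,"wy":0,"wz":0},{"hand":1,"dx":0,"dy":0,"dz":-2,"wx":0,"wy":0,"wz":0},{"hand":1,"dx":0,"dy":0,"dz":0,"wx":0,"wy":0,"wz":0},{"hand":1,"dx":0,"dy":0,"dz":0,"wx":0,"wy":0,"wz":0}]'
python3 -m handwheel '[{"hand":0.2,"dx":0,"dy":0,"dz":0,"wx":0,"wy":0,"wz":0},{"hand":-0.2,"dx":0,"dy":0,"dz":0,"wx":0,"wy":0,"wz":0},{"hand":-1,"dx":0,"dy":0,"dz":0,"wx":0,"wy":0,"wz":0},{"hand":-1,"dx":0,"dy":0,"dz":0,"wx":0,"wy":0,"wz":0},{"hand":-1,"dx":0,"dy":0,"dz":0,"wx":0,"wy":0,"wz":0},{"hand":-1,"dx":0,"dy":0,"dz":0,"wx":0,"wy":0,"wz":0}]'
```

```text
time_s: 2.6
position: [0.4937, -0.0569, 0.0426]
tcp_rot: [[0.933, 0.36, -0.001], [0.36, -0.933, 0.0], [-0.001, -0.0, -1.0]]
force: [-0.9, 0.2, 0.1]
opening: 0.999
time_s: 3.2
position: [0.4942, -0.0557, 0.0433]
tcp_rot: [[0.932, 0.362, 0.001], [0.362, -0.932, -0.0], [0.001, 0.001, -1.0]]
force: [-0.6, -0.1, 6.7]
opening: 0.714
```

```bash
python3 -m handwheel '[{"hand":-1,"dx":0,"dy":0,"dz":1,"wx":0,"wy":0,"wz":0},{"hand":-1,"dx":0,"dy":0,"dz":2,"wx":0,"wy":0,"wz":0},{"hand":-1,"dx":0,"dy":0,"dz":3,"wx":0,"wy":0,"wz":0},{"hand":-1,"dx":0,"dy":0,"dz":3,"wx":0,"wy":0,"wz":0},{"hand":-1,"dx":0,"dy":0,"dz":3,"wx":0,"wy":0,"wz":0},{"hand":-1,"dx":0,"dy":0,"dz":2,"wx":0,"wy":0,"wz":0},{"hand":-1,"dx":0,"dy":0,"dz":0,"wx":0,"wy":0,"wz":0},{"hand":-1,"dx":0,"dy":0,"dz":0,"wx":0,"wy":0,"wz":0},{"hand":-1,"dx":0,"dy":0,"dz":0,"wx":0,"wy":0,"wz":0}]'
cat > heft.py <<'E'
from h import *
f=[]
for i in range(8): vision.capture('top'); s=bot.read_state(); f.append(np.r_[s['force'],s['moment']])
print(np.mean(f,0).round(2),np.std(f,0).round(2),s['opening'],s['position'].round(4),s['time_s'],s['tau'].round(2),s['joint_positions'].round(1))
E
python3 heft.py
```

```text
time_s: 4.1
position: [0.4927, -0.0553, 0.1813]
tcp_rot: [[0.932, 0.361, -0.003], [0.361, -0.932, 0.001], [-0.002, -0.002, -1.0]]
force: [0.5, 0.3, -2.1]
opening: 0.714
[ 0.19 -0.33 -1.85  0.01  0.02 -0.01] [0.44 0.29 0.84 0.03 0.03 0.04] 0.7161557948556829 [ 0.4938 -0.0557  0.1821] 4.5 [-0.000e+00 -3.565e+01 -1.418e+01  6.000e-02 -3.000e-02 -0.000e+00] [-19.3  23.8 102.7   0.   53.6  49.5]
```

C reads about 1.85 N, or 0.19 kg, so it is light. It goes to the far tray slot.

```bash
python3 -m handwheel '[{"hand":-1,"dx":0.4,"dy":-1.7,"dz":0.5,"wx":0,"wy":0,"wz":0},{"hand":-1,"dx":0.8,"dy":-3.4,"dz":0,"wx":0,"wy":0,"wz":0},{"hand":-1,"dx":0.8,"dy":-3.4,"dz":0,"wx":0,"wy":0,"wz":0},{"hand":-1,"dx":0.8,"dy":-3.4,"dz":0,"wx":0,"wy":0,"wz":0},{"hand":-1,"dx":0.8,"dy":-3.4,"dz":0,"wx":0,"wy":0,"wz":0},{"hand":-1,"dx":0.8,"dy":-3.4,"dz":0,"wx":0,"wy":0,"wz":0},{"hand":-1,"dx":0.8,"dy":-3.4,"dz":0,"wx":0,"wy":0,"wz":0},{"hand":-1,"dx":0.8,"dy":-3.4,"dz":0,"wx":0,"wy":0,"wz":0},{"hand":-1,"dx":0.4,"dy":-1.7,"dz":0,"wx":0,"wy":0,"wz":0},{"hand":-1,"dx":0,"dy":0,"dz":0,"wx":0,"wy":0,"wz":0}]'
python3 - <<'E'
from h import *
snap('wrist','w2'); snap('top','top2'); s=bot.read_state(); print(s['force'],s['position'])
for t in ('w2','top2'):
    c,p,d=L(t);W=cloud(c,d); ok=(d>0)&(abs(W[...,2]-.027)<.005)&(W[...,1]<-.24)&(W[...,1]>-.42)&(W[...,0]>.37)&(W[...,0]<.65)
    q=W[ok]; print(t,cv2.minAreaRect((q[:,:2]*1000).astype(np.float32)),len(q))
    f=(d>0)&(abs(W[...,1]+.32)<.03)&(abs(W[...,0]-.505)<.07)&(W[...,2]<.015); print('floor',np.median(W[f][:,2]),f.sum())
E
```

```text
time_s: 5.5
position: [0.5583, -0.3325, 0.1878]
tcp_rot: [[0.934, 0.358, 0.002], [0.358, -0.934, -0.003], [0.001, 0.004, -1.0]]
force: [-0.2, 0.3, -1.3]
opening: 0.714
[-0.31743155 -0.14159371 -1.91354053] [ 0.55720266 -0.32820273  0.18726843]
w2 ((509.18402099609375, -319.91033935546875), (107.20415496826172, 211.8130645751953), 83.90250396728516) 2422
floor 0.0058901889148946125 2080
top2 ((505.0166931152344, -322.48101806640625), (108.39801025390625, 213.21571350097656), 84.37085723876953) 557
floor 0.006895974029181122 1275
```

View pics/w2.png

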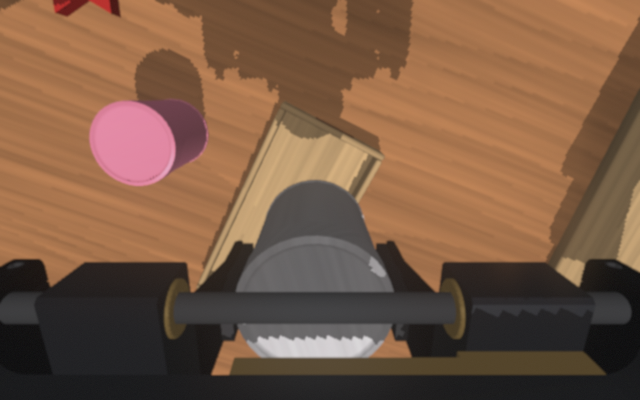

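View pics/top2.png

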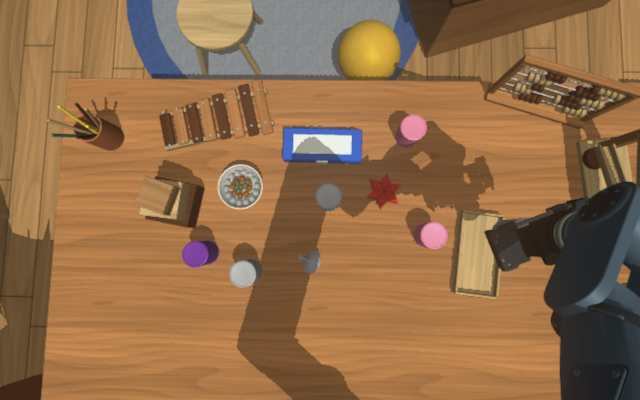

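Tray refit from the two views is (.507,-.321) with its floor at 6 mm, and the tin hangs over the far slot. Lowering it gently.

```bash
python3 -m handwheel '[{"hand":-1,"dx":0,"dy":0,"dz":-2.5,"wx":0,"wy":0,"wz":0},{"hand":-1,"dx":0,"dy":0,"dz":-3,"wx":0,"wy":0,"wz":0},{"hand":-1,"dx":0,"dy":0,"dz":-3,"wx":0,"wy":0,"wz":0},{"hand":-1,"dx":0,"dy":0,"dz":-2.5,"wx":0,"wy":0,"wz":0},{"hand":-1,"dx":0,"dy":0,"dz":-1.5,"wx":0,"wy":0,"wz":0},{"hand":-1,"dx":0,"dy":0,"dz":-0.5,"wx":0,"wy":0,"wz":0},{"hand":-1,"dx":0,"dy":0,"dz":-0.3,"wx":0,"wy":0,"wz":0},{"hand":-1,"dx":0,"dy":0,"dz":-0.2,"wx":0,"wy":0,"wz":0},{"hand":-1,"dx":0,"dy":0,"dz":0,"wx":0,"wy":0,"wz":0},{"hand":-1,"dx":0,"dy":0,"dz":0,"wx":0,"wy":0,"wz":0}]'
python3 -m handwheel '[{"hand":-1,"dx":0,"dy":0,"dz":-0.2,"wx":0,"wy":0,"wz":0},{"hand":-1,"dx":0,"dy":0,"dz":0,"wx":0,"wy":0,"wz":0}]'
```

```text
time_s: 6.6
position: [0.5584, -0.3282, 0.0536]
tcp_rot: [[0.932, 0.361, 0.001], [0.361, -0.932, -0.001], [0.001, 0.002, -1.0]]
force: [0.3, 0.9, -1.4]
opening: 0.715
time_s: 6.8
position: [0.5579, -0.3278, 0.0507]
tcp_rot: [[0.932, 0.361, 0.0], [0.361, -0.932, -0.0], [0.0, 0.0, -1.0]]
force: [-0.5, -0.1, -1.4]
opening: 0.718
```

```bash
python3 -m handwheel '[{"hand":-1,"dx":0,"dy":0,"dz":-0.1,"wx":0,"wy":0,"wz":0},{"hand":-1,"dx":0,"dy":0,"dz":0,"wx":0,"wy":0,"wz":0}]';python3 -m handwheel '[{"hand":-1,"dx":0,"dy":0,"dz":-0.1,"wx":0,"wy":0,"wz":0},{"hand":-1,"dx":0,"dy":0,"dz":0,"wx":0,"wy":0,"wz":0}]'
```

```text
time_s: 7.0
position: [0.5578, -0.3277, 0.0494]
tcp_rot: [[0.932, 0.361, -0.0], [0.361, -0.932, 0.0], [-0.0, -0.0, -1.0]]
force: [-0.2, 0.4, -0.9]
opening: 0.718
time_s: 7.2
position: [0.5578, -0.3277, 0.0494]
tcp_rot: [[0.932, 0.361, -0.0], [0.361, -0.932, -0.0], [-0.0, 0.0, -1.0]]
force: [-0.5, 0.6, 4.4]
opening: 0.716
```

Contact: upward force and z no longer falling. Release and rise.

```bash
python3 -m handwheel '[{"hand":0.6,"dx":0,"dy":0,"dz":0,"wx":0,"wy":0,"wz":0},{"hand":1,"dx":0,"dy":0,"dz":0,"wx":0,"wy":0,"wz":0},{"hand":1,"dx":0,"dy":0,"dz":0,"wx":0,"wy":0,"wz":0},{"hand":1,"dx":0,"dy":0,"dz":0,"wx":0,"wy":0,"wz":0},{"hand":1,"dx":0,"dy":0,"dz":2,"wx":0,"wy":0,"wz":0},{"hand":1,"dx":0,"dy":0,"dz":3.5,"wx":0,"wy":0,"wz":0},{"hand":1,"dx":0,"dy":0,"dz":3.5,"wx":0,"wy":0,"wz":0},{"hand":1,"dx":0,"dy":0,"dz":3.5,"wx":0,"wy":0,"wz":0},{"hand":1,"dx":0,"dy":0,"dz":2.5,"wx":0,"wy":0,"wz":0},{"hand":1,"dx":0,"dy":0,"dz":0,"wx":0,"wy":0,"wz":0}]'
python3 - <<'E'
from h import *
snap('wrist','w3');c,p,d=L('w3');W=cloud(c,d);m=(d>0)&(abs(W[...,2]-.093)<.008)&(W[...,1]<-.25)
q=W[m];print(cv2.minEnclosingCircle((q[:,:2]*1000).astype(np.float32)),np.median(q[:,2]))
E
```

```text
time_s: 8.2
position: [0.5603, -0.3296, 0.2031]
tcp_rot: [[0.932, 0.361, 0.007], [0.361, -0.932, -0.006], [0.005, 0.008, -1.0]]
force: [0.3, -0.9, 0.1]
opening: 1.003
((587.6414794921875, -453.7598571777344), 162.53286743164062) 0.09257338692102947
```

View pics/w3.png

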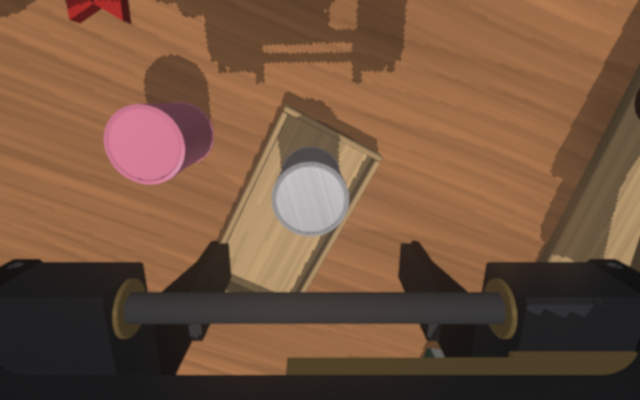

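C stands upright in the far half of the tray (lid at px (312,198)). Next is B.

```bash
python3 -m handwheel '[{"hand":1,"dx":0.8,"dy":3.9,"dz":0,"wx":0,"wy":0,"wz":0},{"hand":1,"dx":0.8,"dy":3.9,"dz":0,"wx":0,"wy":0,"wz":0},{"hand":1,"dx":0.8,"dy":3.9,"dz":0,"wx":0,"wy":0,"wz":0},{"hand":1,"dx":0.8,"dy":3.9,"dz":0,"wx":0,"wy":0,"wz":0},{"hand":1,"dx":0.8,"dy":3.9,"dz":0,"wx":0,"wy":0,"wz":0},{"hand":1,"dx":0.8,"dy":3.9,"dz":0,"wx":0,"wy":0,"wz":0},{"hand":1,"dx":0.8,"dy":3.9,"dz":0,"wx":0,"wy":0,"wz":0},{"hand":1,"dx":0.8,"dy":3.9,"dz":0,"wx":0,"wy":0,"wz":0},{"hand":1,"dx":0.8,"dy":3.9,"dz":0,"wx":0,"wy":0,"wz":0},{"hand":1,"dx":0.8,"dy":3.9,"dz":0,"wx":0,"wy":0,"wz":0}]'
python3 -m handwheel '[{"hand":1,"dx":0,"dy":0,"dz":0,"wx":0,"wy":0,"wz":0},{"hand":1,"dx":0,"dy":0,"dz":0,"wx":0,"wy":0,"wz":0}]'
python3 - <<'E'
from h import *
snap('wrist','w4'); s=bot.read_state(); print(s['force'],s['position'])
c,p,d=L('w4');W=cloud(c,d); m=(d>0)&(abs(W[...,2]-.087)<.006)
n,l,st,ce=cv2.connectedComponentsWithStats(m.astype(np.uint8))
for i in range(1,n):
    if st[i,4]>400: w=W[l==i]; print(ce[i],st[i,4],p[l==i].mean(0).round(),cv2.minEnclosingCircle((w[:,:2]*1000).astype(np.float32)),np.median(w[:,2]))
E
```

```text
time_s: 9.25
position: [0.6368, 0.064, 0.1961]
tcp_rot: [[0.932, 0.361, -0.004], [0.361, -0.932, 0.0], [-0.004, -0.002, -1.0]]
force: [0.4, -0.2, -0.5]
opening: 1.002
time_s: 9.45
position: [0.6367, 0.0632, 0.1965]
tcp_rot: [[0.932, 0.364, -0.004], [0.364, -0.932, -0.0], [-0.004, -0.001, -1.0]]
force: [0.5, -0.8, 0.5]
opening: 1.0
[-1.1554094  -0.59080896  0.56339264] [0.63688087 0.0620323  0.19682784]
[627.26502576  87.45048655] 1747 [186. 112. 133.] ((806.986572265625, -129.11521911621094), 29.0255069732666) 0.08659369000663937
[316.78905749 192.3827741 ] 4679 [187. 182. 183.] ((641.3890380859375, 64.22688293457031), 31.961994171142578) 0.08656761446320597
```

View pics/w4.png

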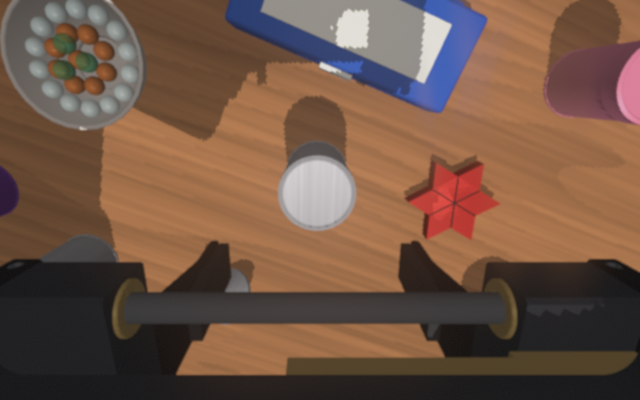

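B is at px (317,192), about (.640,.0625), between the finger tips; the fingers clear the star and the case.

```bash
python3 -m handwheel '[{"hand":1,"dx":0.3,"dy":0,"dz":-2.5,"wx":0,"wy":0,"wz":0},{"hand":1,"dx":0,"dy":0,"dz":-3.5,"wx":0,"wy":0,"wz":0},{"hand":1,"dx":0,"dy":0,"dz":-3.5,"wx":0,"wy":0,"wz":0},{"hand":1,"dx":0,"dy":0,"dz":-3,"wx":0,"wy":0,"wz":0},{"hand":1,"dx":0,"dy":0,"dz":-2,"wx":0,"wy":0,"wz":0},{"hand":1,"dx":0,"dy":0,"dz":-1,"wx":0,"wy":0,"wz":0},{"hand":1,"dx":0,"dy":0,"dz":0,"wx":0,"wy":0,"wz":0},{"hand":1,"dx":0,"dy":0,"dz":0,"wx":0,"wy":0,"wz":0}]'
python3 -m handwheel '[{"hand":0.2,"dx":0,"dy":0,"dz":0,"wx":0,"wy":0,"wz":0},{"hand":-0.2,"dx":0,"dy":0,"dz":0,"wx":0,"wy":0,"wz":0},{"hand":-1,"dx":0,"dy":0,"dz":0,"wx":0,"wy":0,"wz":0},{"hand":-1,"dx":0,"dy":0,"dz":0,"wx":0,"wy":0,"wz":0},{"hand":-1,"dx":0,"dy":0,"dz":0,"wx":0,"wy":0,"wz":0},{"hand":-1,"dx":0,"dy":0,"dz":0,"wx":0,"wy":0,"wz":0}]'
python3 -m handwheel '[{"hand":-1,"dx":0,"dy":0,"dz":1,"wx":0,"wy":0,"wz":0},{"hand":-1,"dx":0,"dy":0,"dz":2,"wx":0,"wy":0,"wz":0},{"hand":-1,"dx":0,"dy":0,"dz":3,"wx":0,"wy":0,"wz":0},{"hand":-1,"dx":0,"dy":0,"dz":3,"wx":0,"wy":0,"wz":0},{"hand":-1,"dx":0,"dy":0,"dz":3,"wx":0,"wy":0,"wz":0},{"hand":-1,"dx":0,"dy":0,"dz":2,"wx":0,"wy":0,"wz":0},{"hand":-1,"dx":0,"dy":0,"dz":0,"wx":0,"wy":0,"wz":0},{"hand":-1,"dx":0,"dy":0,"dz":0,"wx":0,"wy":0,"wz":0},{"hand":-1,"dx":0,"dy":0,"dz":0,"wx":0,"wy":0,"wz":0}]'
python3 heft.py
```

```text
time_s: 10.3
position: [0.6415, 0.0614, 0.0441]
tcp_rot: [[0.933, 0.36, 0.001], [0.36, -0.933, -0.0], [0.001, 0.001, -1.0]]
force: [1.4, 0.7, 0.9]
opening: 1.0
time_s: 10.9
position: [0.6411, 0.0625, 0.0441]
tcp_rot: [[0.932, 0.362, 0.001], [0.362, -0.932, 0.0], [0.001, 0.0, -1.0]]
force: [-1.0, 0.4, 4.0]
opening: 0.696
time_s: 11.8
position: [0.6392, 0.0624, 0.1813]
tcp_rot: [[0.932, 0.361, -0.005], [0.361, -0.932, 0.0], [-0.004, -0.002, -1.0]]
force: [-0.2, 0.4, -5.2]
opening: 0.694
[ 0.22 -0.21 -4.43 -0.    0.01  0.01] [0.48 0.34 0.39 0.04 0.03 0.04] 0.6953202346579529 [0.6408 0.0623 0.1831] 12.2 [-0.000e+00 -4.903e+01 -1.826e+01  6.000e-02 -4.000e-02  0.000e+00] [-4.4 34.2 81.4 -0.  64.5 64.4]
```

B reads 4.43 N, or 0.45 kg, so it is the heavy one. Its opening is 0.695 against 0.715 for C, so I'll look before setting it down.

Run:
```python
from h import *
snap('wrist','w5');snap('side','s5');c,p,d=L('s5');cv2.imwrite('pics/s5c.png',cv2.resize(p[100:330,230:450],None,fx=2.5,fy=2.5,interpolation=cv2.INTER_CUBIC)[:,:,::-1])
```

```text
(no output)
```

View pics/w5.png

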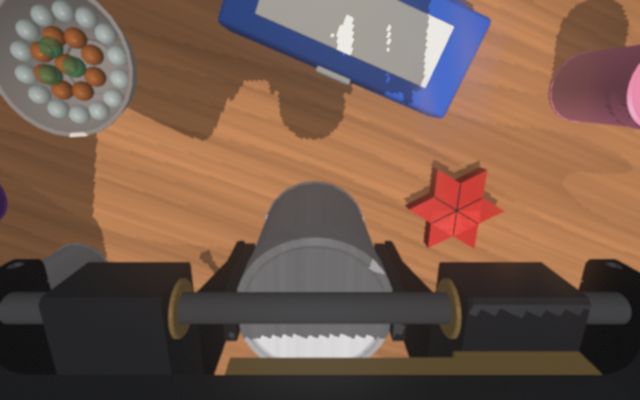

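View pics/s5c.png

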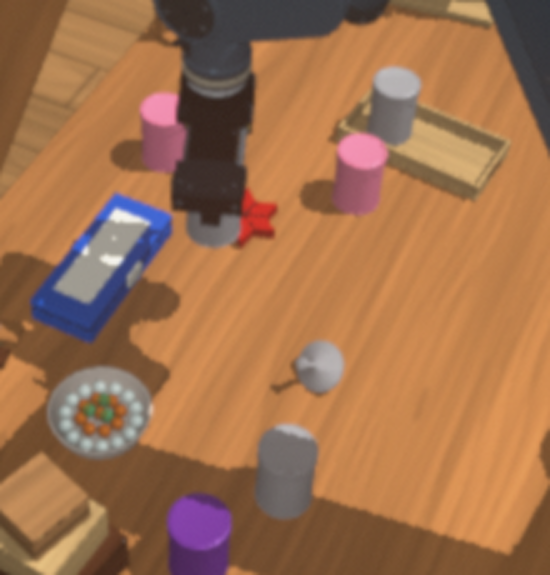

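B hangs centred and upright (wrist px (315,300)), and C stands in the tray (side crop (395,105)). Setting B back where it stood.

```bash
python3 -m handwheel '[{"hand":-1,"dx":0,"dy":0,"dz":-2.5,"wx":0,"wy":0,"wz":0},{"hand":-1,"dx":0,"dy":0,"dz":-3,"wx":0,"wy":0,"wz":0},{"hand":-1,"dx":0,"dy":0,"dz":-3,"wx":0,"wy":0,"wz":0},{"hand":-1,"dx":0,"dy":0,"dz":-2.5,"wx":0,"wy":0,"wz":0},{"hand":-1,"dx":0,"dy":0,"dz":-1.5,"wx":0,"wy":0,"wz":0},{"hand":-1,"dx":0,"dy":0,"dz":-0.6,"wx":0,"wy":0,"wz":0},{"hand":-1,"dx":0,"dy":0,"dz":-0.3,"wx":0,"wy":0,"wz":0},{"hand":-1,"dx":0,"dy":0,"dz":-0.2,"wx":0,"wy":0,"wz":0},{"hand":-1,"dx":0,"dy":0,"dz":0,"wx":0,"wy":0,"wz":0},{"hand":-1,"dx":0,"dy":0,"dz":0,"wx":0,"wy":0,"wz":0}]'
python3 -m handwheel '[{"hand":-1,"dx":0,"dy":0,"dz":-0.2,"wx":0,"wy":0,"wz":0},{"hand":-1,"dx":0,"dy":0,"dz":0,"wx":0,"wy":0,"wz":0}]'
```

```text
time_s: 13.3
position: [0.6417, 0.0623, 0.0486]
tcp_rot: [[0.932, 0.361, 0.002], [0.362, -0.932, -0.0], [0.002, 0.001, -1.0]]
force: [1.2, -0.1, -5.0]
opening: 0.695
time_s: 13.5
position: [0.641, 0.0623, 0.0458]
tcp_rot: [[0.932, 0.361, 0.0], [0.361, -0.932, -0.0], [0.0, 0.0, -1.0]]
force: [0.7, 1.0, -3.6]
opening: 0.696
```

```bash
python3 -m handwheel '[{"hand":-1,"dx":0,"dy":0,"dz":-0.1,"wx":0,"wy":0,"wz":0},{"hand":-1,"dx":0,"dy":0,"dz":0,"wx":0,"wy":0,"wz":0}]';python3 -m handwheel '[{"hand":-1,"dx":0,"dy":0,"dz":-0.1,"wx":0,"wy":0,"wz":0},{"hand":-1,"dx":0,"dy":0,"dz":0,"wx":0,"wy":0,"wz":0}]'
```

```text
time_s: 13.7
position: [0.6408, 0.0623, 0.0445]
tcp_rot: [[0.932, 0.361, -0.0], [0.361, -0.932, 0.0], [-0.0, -0.0, -1.0]]
force: [-0.0, -0.1, -5.2]
opening: 0.693
time_s: 13.9
position: [0.641, 0.0623, 0.0441]
tcp_rot: [[0.932, 0.361, 0.0], [0.361, -0.932, -0.0], [0.0, 0.0, -1.0]]
force: [-2.0, -0.7, 0.1]
opening: 0.693
```

```bash
python3 -m handwheel '[{"hand":0.6,"dx":0,"dy":0,"dz":0,"wx":0,"wy":0,"wz":0},{"hand":1,"dx":0,"dy":0,"dz":0,"wx":0,"wy":0,"wz":0},{"hand":1,"dx":0,"dy":0,"dz":0,"wx":0,"wy":0,"wz":0},{"hand":1,"dx":0,"dy":0,"dz":0,"wx":0,"wy":0,"wz":0},{"hand":1,"dx":0,"dy":0,"dz":2,"wx":0,"wy":0,"wz":0},{"hand":1,"dx":0,"dy":0,"dz":3.5,"wx":0,"wy":0,"wz":0},{"hand":1,"dx":0,"dy":0,"dz":3.5,"wx":0,"wy":0,"wz":0},{"hand":1,"dx":0,"dy":0,"dz":3.5,"wx":0,"wy":0,"wz":0},{"hand":1,"dx":0,"dy":0,"dz":2.5,"wx":0,"wy":0,"wz":0},{"hand":1,"dx":0,"dy":0,"dz":0,"wx":0,"wy":0,"wz":0}]'
python3 -m handwheel '[{"hand":1,"dx":-1.9,"dy":2.0,"dz":0,"wx":0,"wy":0,"wz":0},{"hand":1,"dx":-1.9,"dy":2.0,"dz":0,"wx":0,"wy":0,"wz":0},{"hand":1,"dx":-1.9,"dy":2.0,"dz":0,"wx":0,"wy":0,"wz":0},{"hand":1,"dx":-1.9,"dy":2.0,"dz":0,"wx":0,"wy":0,"wz":0},{"hand":1,"dx":-1.9,"dy":2.0,"dz":0,"wx":0,"wy":0,"wz":0},{"hand":1,"dx":-1.9,"dy":2.0,"dz":0,"wx":0,"wy":0,"wz":0},{"hand":1,"dx":-1.9,"dy":2.0,"dz":0,"wx":0,"wy":0,"wz":0},{"hand":1,"dx":-1.9,"dy":2.0,"dz":0,"wx":0,"wy":0,"wz":0},{"hand":1,"dx":-1.9,"dy":2.0,"dz":0,"wx":0,"wy":0,"wz":0},{"hand":1,"dx":-1.9,"dy":2.0,"dz":0,"wx":0,"wy":0,"wz":0}]'
python3 -m handwheel '[{"hand":1,"dx":0,"dy":0,"dz":0,"wx":0,"wy":0,"wz":0},{"hand":1,"dx":0,"dy":0,"dz":0,"wx":0,"wy":0,"wz":0}]'
python3 - <<'E'
from h import *
snap('wrist','w6'); s=bot.read_state(); print(s['force'],s['position'],s['joint_positions'])
c,p,d=L('w6');W=cloud(c,d); m=(d>0)&(abs(W[...,2]-.087)<.006)
n,l,st,ce=cv2.connectedComponentsWithStats(m.astype(np.uint8))
for i in range(1,n):
    if st[i,4]>400: w=W[l==i]; print(ce[i],st[i,4],p[l==i].mean(0).round(),cv2.minEnclosingCircle((w[:,:2]*1000).astype(np.float32)),np.median(w[:,2]))
E
```

```text
time_s: 14.9
position: [0.6439, 0.0621, 0.1983]
tcp_rot: [[0.932, 0.361, 0.01], [0.362, -0.932, -0.001], [0.009, 0.004, -1.0]]
force: [1.0, -0.2, 0.0]
opening: 0.999
time_s: 15.9
position: [0.4494, 0.2627, 0.1924]
tcp_rot: [[0.932, 0.361, -0.002], [0.361, -0.932, -0.001], [-0.002, -0.0, -1.0]]
force: [0.7, 0.1, -0.2]
opening: 1.0
time_s: 16.1
position: [0.4504, 0.2624, 0.1928]
tcp_rot: [[0.932, 0.363, -0.001], [0.363, -0.932, -0.001], [-0.001, 0.0, -1.0]]
force: [1.5, -0.3, 0.1]
opening: 1.0
[ 0.79071609 -0.44749225  0.2563694 ] [0.45117033 0.26200036 0.19298457] [ 1.78760624e+01  2.46255418e+01  9.86435810e+01 -3.11995572e-02
  5.67512266e+01  8.66845108e+01]
[631.12640449  68.90262172] 1068 [137. 134. 135.] ((630.913330078125, 78.43338775634766), 26.235933303833008) 0.0863849765035153
[185.33753546  86.80806807] 6346 [79. 46. 94.] ((495.9312744140625, 383.1029968261719), 32.32876968383789) 0.08664752679131982
[311.92278561 196.49000631] 4753 [200. 195. 196.] ((451.6885986328125, 265.6453552246094), 32.266056060791016) 0.08658265313211407
```

View pics/w6.png

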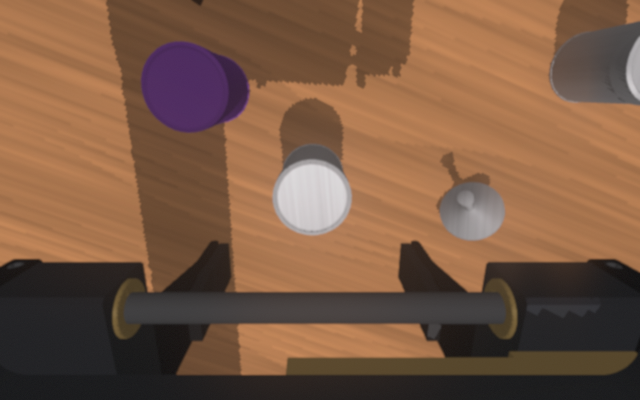

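A is the grey tin at px (312,197), the purple one is at (190,87), and B is standing at the right edge (635,65).

```bash
python3 -m handwheel '[{"hand":1,"dx":0,"dy":0.2,"dz":-2.5,"wx":0,"wy":0,"wz":0},{"hand":1,"dx":0,"dy":0,"dz":-3.5,"wx":0,"wy":0,"wz":0},{"hand":1,"dx":0,"dy":0,"dz":-3.5,"wx":0,"wy":0,"wz":0},{"hand":1,"dx":0,"dy":0,"dz":-3,"wx":0,"wy":0,"wz":0},{"hand":1,"dx":0,"dy":0,"dz":-1.6,"wx":0,"wy":0,"wz":0},{"hand":1,"dx":0,"dy":0,"dz":-0.9,"wx":0,"wy":0,"wz":0},{"hand":1,"dx":0,"dy":0,"dz":0,"wx":0,"wy":0,"wz":0},{"hand":1,"dx":0,"dy":0,"dz":0,"wx":0,"wy":0,"wz":0}]'
python3 -m handwheel '[{"hand":0.2,"dx":0,"dy":0,"dz":0,"wx":0,"wy":0,"wz":0},{"hand":-0.2,"dx":0,"dy":0,"dz":0,"wx":0,"wy":0,"wz":0},{"hand":-1,"dx":0,"dy":0,"dz":0,"wx":0,"wy":0,"wz":0},{"hand":-1,"dx":0,"dy":0,"dz":0,"wx":0,"wy":0,"wz":0},{"hand":-1,"dx":0,"dy":0,"dz":0,"wx":0,"wy":0,"wz":0},{"hand":-1,"dx":0,"dy":0,"dz":0,"wx":0,"wy":0,"wz":0}]'
python3 -m handwheel '[{"hand":-1,"dx":0,"dy":0,"dz":1,"wx":0,"wy":0,"wz":0},{"hand":-1,"dx":0,"dy":0,"dz":2,"wx":0,"wy":0,"wz":0},{"hand":-1,"dx":0,"dy":0,"dz":3,"wx":0,"wy":0,"wz":0},{"hand":-1,"dx":0,"dy":0,"dz":3,"wx":0,"wy":0,"wz":0},{"hand":-1,"dx":0,"dy":0,"dz":3,"wx":0,"wy":0,"wz":0},{"hand":-1,"dx":0,"dy":0,"dz":2.5,"wx":0,"wy":0,"wz":0},{"hand":-1,"dx":0,"dy":0,"dz":0,"wx":0,"wy":0,"wz":0},{"hand":-1,"dx":0,"dy":0,"dz":0,"wx":0,"wy":0,"wz":0},{"hand":-1,"dx":0,"dy":0,"dz":0,"wx":0,"wy":0,"wz":0}]'
python3 heft.py
```

```text
time_s: 16.95
position: [0.4519, 0.2641, 0.044]
tcp_rot: [[0.933, 0.361, 0.001], [0.361, -0.933, 0.0], [0.001, 0.0, -1.0]]
force: [-0.5, -0.4, -0.0]
opening: 0.998
time_s: 17.55
position: [0.4511, 0.2645, 0.044]
tcp_rot: [[0.932, 0.362, 0.001], [0.362, -0.932, 0.0], [0.001, -0.0, -1.0]]
force: [-1.0, 0.4, 4.7]
opening: 0.7
time_s: 18.45
position: [0.4495, 0.2638, 0.1871]
tcp_rot: [[0.932, 0.361, -0.003], [0.361, -0.932, -0.001], [-0.004, -0.0, -1.0]]
force: [-0.2, 0.0, -2.6]
opening: 0.7
[ 0.18  0.03 -1.96  0.   -0.01 -0.01] [0.45 0.32 0.43 0.03 0.01 0.03] 0.6994306962819049 [0.4508 0.2642 0.1881] 18.85 [-0.000e+00 -3.768e+01 -1.508e+01  3.000e-02 -6.000e-02 -0.000e+00] [18.1 25.1 98.8 -0.  56.2 86.9]
```

A reads 1.96 N, or 0.20 kg, so it is light. It goes to the near tray slot (.455,-.315).

```bash
python3 -m handwheel '[{"hand":-1,"dx":0,"dy":-1.9,"dz":0.5,"wx":0,"wy":0,"wz":0},{"hand":-1,"dx":0,"dy":-3.8,"dz":0,"wx":0,"wy":0,"wz":0},{"hand":-1,"dx":0,"dy":-4,"dz":0,"wx":0,"wy":0,"wz":0},{"hand":-1,"dx":0,"dy":-4,"dz":0,"wx":0,"wy":0,"wz":0},{"hand":-1,"dx":0,"dy":-4,"dz":0,"wx":0,"wy":0,"wz":0},{"hand":-1,"dx":0,"dy":-4,"dz":0,"wx":0,"wy":0,"wz":0},{"hand":-1,"dx":0,"dy":-4,"dz":0,"wx":0,"wy":0,"wz":0},{"hand":-1,"dx":0,"dy":-4,"dz":0,"wx":0,"wy":0,"wz":0},{"hand":-1,"dx":0,"dy":-4,"dz":0,"wx":0,"wy":0,"wz":0},{"hand":-1,"dx":0,"dy":-4,"dz":0,"wx":0,"wy":0,"wz":0}]'
python3 -m handwheel '[{"hand":-1,"dx":0,"dy":-4,"dz":0,"wx":0,"wy":0,"wz":0},{"hand":-1,"dx":0,"dy":-4,"dz":0,"wx":0,"wy":0,"wz":0},{"hand":-1,"dx":0.2,"dy":-4,"dz":0,"wx":0,"wy":0,"wz":0},{"hand":-1,"dx":0.2,"dy":-4,"dz":0,"wx":0,"wy":0,"wz":0},{"hand":-1,"dx":0,"dy":-3,"dz":0,"wx":0,"wy":0,"wz":0},{"hand":-1,"dx":0,"dy":-1.2,"dz":0,"wx":0,"wy":0,"wz":0},{"hand":-1,"dx":0,"dy":0,"dz":0,"wx":0,"wy":0,"wz":0},{"hand":-1,"dx":0,"dy":0,"dz":0,"wx":0,"wy":0,"wz":0}]'
python3 - <<'E'
from h import *
snap('wrist','w7');s=bot.read_state();print(s['position'])
E
```

```text
time_s: 19.85
position: [0.4508, -0.1144, 0.1937]
tcp_rot: [[0.932, 0.361, 0.001], [0.361, -0.932, -0.0], [0.0, 0.0, -1.0]]
force: [0.4, -0.3, -1.7]
opening: 0.702
time_s: 20.65
position: [0.4543, -0.313, 0.1931]
tcp_rot: [[0.932, 0.362, -0.001], [0.362, -0.932, 0.002], [-0.0, -0.003, -1.0]]
force: [0.1, 0.7, -2.3]
opening: 0.702
[ 0.45439342 -0.31258646  0.19322807]
```

View pics/w7.png

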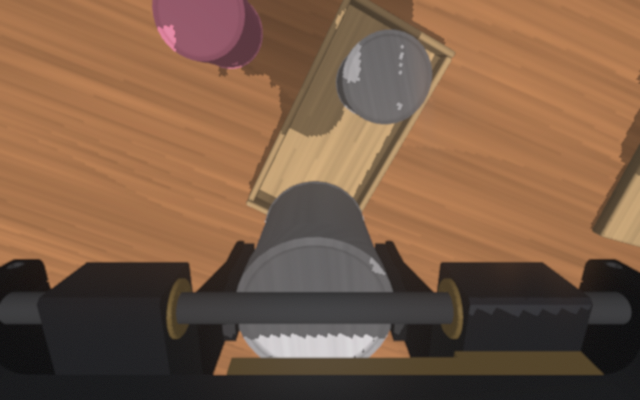

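Run:
```python
from h import *
c,p,d=L('w7')
for u,v in [(250,203),(350,3),(450,52)]: print(ray(c,u,v,.028).round(3))
for w in [(.4554,-.315,.094),(.4554,-.315,.006),(.4544,-.3126,.148)]:
    x=c[0]@(c[1]@np.array(w)+c[2]); print(w,(x[:2]/x[2]).round())
W=cloud(c,d); print(W[78,385],fit(W,d,385,78,.093,70))
```

```text
[ 0.412 -0.26   0.028]
[ 0.609 -0.283  0.028]
[ 0.606 -0.379  0.028]
(0.4554, -0.315, 0.094) [319. 204.]
(0.4554, -0.315, 0.006) [318. 178.]
(0.4544, -0.3126, 0.148) [316. 230.]
[ 0.55930871 -0.32484257  0.09137692] [ 559.3 -326.    31.9   92.7  560.  -325.6 6682. ]
```

The corners confirm the slot is clear on all sides. Lowering.

```bash
python3 -m handwheel '[{"hand":-1,"dx":0,"dy":-0.2,"dz":-2.5,"wx":0,"wy":0,"wz":0},{"hand":-1,"dx":0,"dy":0,"dz":-3,"wx":0,"wy":0,"wz":0},{"hand":-1,"dx":0,"dy":0,"dz":-3,"wx":0,"wy":0,"wz":0},{"hand":-1,"dx":0,"dy":0,"dz":-3,"wx":0,"wy":0,"wz":0},{"hand":-1,"dx":0,"dy":0,"dz":-1.5,"wx":0,"wy":0,"wz":0},{"hand":-1,"dx":0,"dy":0,"dz":-0.6,"wx":0,"wy":0,"wz":0},{"hand":-1,"dx":0,"dy":0,"dz":-0.3,"wx":0,"wy":0,"wz":0},{"hand":-1,"dx":0,"dy":0,"dz":-0.2,"wx":0,"wy":0,"wz":0},{"hand":-1,"dx":0,"dy":0,"dz":0,"wx":0,"wy":0,"wz":0},{"hand":-1,"dx":0,"dy":0,"dz":0,"wx":0,"wy":0,"wz":0}]'
python3 -m handwheel '[{"hand":-1,"dx":0,"dy":0,"dz":-0.1,"wx":0,"wy":0,"wz":0},{"hand":-1,"dx":0,"dy":0,"dz":0,"wx":0,"wy":0,"wz":0}]'
```

```text
time_s: 21.7
position: [0.4554, -0.317, 0.0534]
tcp_rot: [[0.932, 0.362, 0.001], [0.362, -0.932, -0.001], [0.001, 0.002, -1.0]]
force: [-0.8, 0.4, -1.8]
opening: 0.702
time_s: 21.9
position: [0.455, -0.3169, 0.0519]
tcp_rot: [[0.932, 0.361, 0.0], [0.361, -0.932, -0.0], [0.0, 0.001, -1.0]]
force: [0.9, -0.0, -2.3]
opening: 0.704
```

```bash
python3 -m handwheel '[{"hand":-1,"dx":0,"dy":0,"dz":-0.1,"wx":0,"wy":0,"wz":0},{"hand":-1,"dx":0,"dy":0,"dz":0,"wx":0,"wy":0,"wz":0}]';python3 -m handwheel '[{"hand":-1,"dx":0,"dy":0,"dz":-0.1,"wx":0,"wy":0,"wz":0},{"hand":-1,"dx":0,"dy":0,"dz":0,"wx":0,"wy":0,"wz":0}]'
```

```text
time_s: 22.1
position: [0.4548, -0.3167, 0.0505]
tcp_rot: [[0.932, 0.361, -0.0], [0.361, -0.932, 0.0], [-0.0, -0.0, -1.0]]
force: [-0.5, 0.9, -2.2]
opening: 0.701
time_s: 22.3
position: [0.4549, -0.3168, 0.0501]
tcp_rot: [[0.932, 0.361, 0.0], [0.361, -0.932, -0.0], [0.0, 0.0, -1.0]]
force: [-0.9, 0.4, 3.6]
opening: 0.699
```

Contact. Release, rise and check.

```bash
python3 -m handwheel '[{"hand":0.6,"dx":0,"dy":0,"dz":0,"wx":0,"wy":0,"wz":0},{"hand":1,"dx":0,"dy":0,"dz":0,"wx":0,"wy":0,"wz":0},{"hand":1,"dx":0,"dy":0,"dz":0,"wx":0,"wy":0,"wz":0},{"hand":1,"dx":0,"dy":0,"dz":0,"wx":0,"wy":0,"wz":0},{"hand":1,"dx":0,"dy":0,"dz":2,"wx":0,"wy":0,"wz":0},{"hand":1,"dx":0,"dy":0,"dz":3.5,"wx":0,"wy":0,"wz":0},{"hand":1,"dx":0,"dy":0,"dz":3.5,"wx":0,"wy":0,"wz":0},{"hand":1,"dx":0,"dy":0,"dz":3.5,"wx":0,"wy":0,"wz":0},{"hand":1,"dx":0,"dy":0,"dz":2.5,"wx":0,"wy":0,"wz":0},{"hand":1,"dx":0,"dy":0,"dz":0,"wx":0,"wy":0,"wz":0}]'
python3 - <<'E'
from h import *
snap('wrist','w8')
E
```

```text
time_s: 23.3
position: [0.4569, -0.3186, 0.2034]
tcp_rot: [[0.932, 0.361, 0.006], [0.362, -0.932, -0.006], [0.003, 0.008, -1.0]]
force: [0.4, -0.2, 0.7]
opening: 1.004
```

View pics/w8.png

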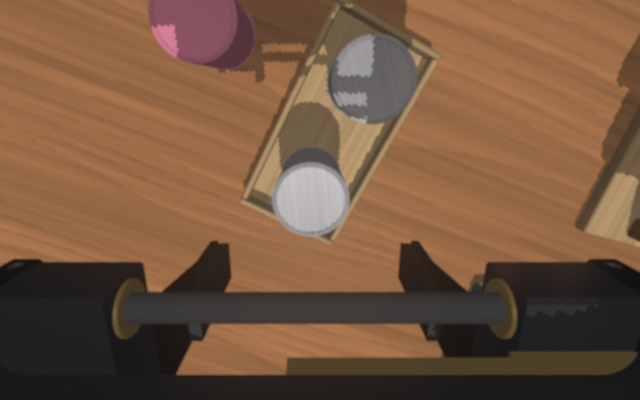

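Both light tins stand upright in the tray, lids at (312,200) and (373,80). Back to B.

```bash
python3 -m handwheel '[{"hand":1,"dx":1.85,"dy":3.8,"dz":0,"wx":0,"wy":0,"wz":0},{"hand":1,"dx":1.85,"dy":3.8,"dz":0,"wx":0,"wy":0,"wz":0},{"hand":1,"dx":1.85,"dy":3.8,"dz":0,"wx":0,"wy":0,"wz":0},{"hand":1,"dx":1.85,"dy":3.8,"dz":0,"wx":0,"wy":0,"wz":0},{"hand":1,"dx":1.85,"dy":3.8,"dz":0,"wx":0,"wy":0,"wz":0},{"hand":1,"dx":1.85,"dy":3.8,"dz":0,"wx":0,"wy":0,"wz":0},{"hand":1,"dx":1.85,"dy":3.8,"dz":0,"wx":0,"wy":0,"wz":0},{"hand":1,"dx":1.85,"dy":3.8,"dz":0,"wx":0,"wy":0,"wz":0},{"hand":1,"dx":1.85,"dy":3.8,"dz":0,"wx":0,"wy":0,"wz":0},{"hand":1,"dx":1.85,"dy":3.8,"dz":0,"wx":0,"wy":0,"wz":0}]'
python3 -m handwheel '[{"hand":1,"dx":0,"dy":0,"dz":0,"wx":0,"wy":0,"wz":0},{"hand":1,"dx":0,"dy":0,"dz":0,"wx":0,"wy":0,"wz":0}]'
python3 - <<'E'
from h import *
snap('wrist','w9'); s=bot.read_state(); print(s['position'])
c,p,d=L('w9');W=cloud(c,d); print(fit(W,d,317,195,.087,70))
E
```

```text
time_s: 24.35
position: [0.6392, 0.065, 0.1972]
tcp_rot: [[0.932, 0.362, -0.004], [0.362, -0.932, 0.0], [-0.004, -0.002, -1.0]]
force: [0.8, -1.0, -0.1]
opening: 0.997
time_s: 24.55
position: [0.6388, 0.0643, 0.1973]
tcp_rot: [[0.932, 0.364, -0.004], [0.364, -0.932, -0.0], [-0.004, -0.001, -1.0]]
force: [-0.8, -0.1, -1.3]
opening: 1.004
[0.63861609 0.0632335  0.19768479]
[ 641.3   63.6   32.    86.6  642.5   64.1 4621. ]
```

View pics/w9.png

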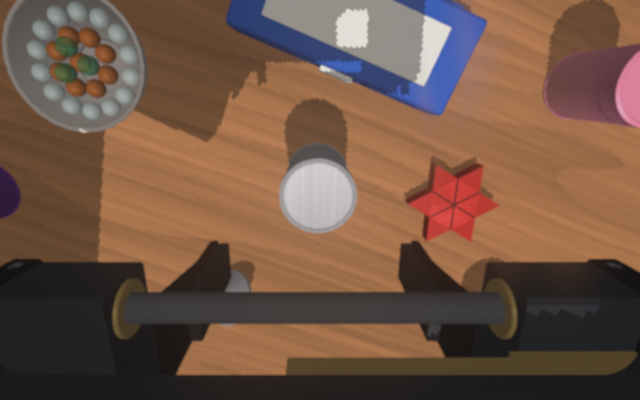

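B stands at px (318,195), where I left it. Grasp, then lift about 21 cm.

```bash
python3 -m handwheel '[{"hand":1,"dx":0.1,"dy":0,"dz":-2.5,"wx":0,"wy":0,"wz":0},{"hand":1,"dx":0,"dy":0,"dz":-3.5,"wx":0,"wy":0,"wz":0},{"hand":1,"dx":0,"dy":0,"dz":-3.5,"wx":0,"wy":0,"wz":0},{"hand":1,"dx":0,"dy":0,"dz":-3,"wx":0,"wy":0,"wz":0},{"hand":1,"dx":0,"dy":0,"dz":-2,"wx":0,"wy":0,"wz":0},{"hand":1,"dx":0,"dy":0,"dz":-1,"wx":0,"wy":0,"wz":0},{"hand":1,"dx":0,"dy":0,"dz":0,"wx":0,"wy":0,"wz":0},{"hand":1,"dx":0,"dy":0,"dz":0,"wx":0,"wy":0,"wz":0}]'
python3 -m handwheel '[{"hand":0.2,"dx":0,"dy":0,"dz":0,"wx":0,"wy":0,"wz":0},{"hand":-0.2,"dx":0,"dy":0,"dz":0,"wx":0,"wy":0,"wz":0},{"hand":-1,"dx":0,"dy":0,"dz":0,"wx":0,"wy":0,"wz":0},{"hand":-1,"dx":0,"dy":0,"dz":0,"wx":0,"wy":0,"wz":0},{"hand":-1,"dx":0,"dy":0,"dz":0,"wx":0,"wy":0,"wz":0},{"hand":-1,"dx":0,"dy":0,"dz":0,"wx":0,"wy":0,"wz":0}]'
python3 -m handwheel '[{"hand":-1,"dx":0,"dy":0,"dz":1,"wx":0,"wy":0,"wz":0},{"hand":-1,"dx":0,"dy":0,"dz":2,"wx":0,"wy":0,"wz":0},{"hand":-1,"dx":0,"dy":0,"dz":3,"wx":0,"wy":0,"wz":0},{"hand":-1,"dx":0,"dy":0,"dz":3,"wx":0,"wy":0,"wz":0},{"hand":-1,"dx":0,"dy":0,"dz":3,"wx":0,"wy":0,"wz":0},{"hand":-1,"dx":0,"dy":0,"dz":3,"wx":0,"wy":0,"wz":0},{"hand":-1,"dx":0,"dy":0,"dz":3,"wx":0,"wy":0,"wz":0},{"hand":-1,"dx":0,"dy":0,"dz":2,"wx":0,"wy":0,"wz":0},{"hand":-1,"dx":0,"dy":0,"dz":1,"wx":0,"wy":0,"wz":0},{"hand":-1,"dx":0,"dy":0,"dz":0,"wx":0,"wy":0,"wz":0}]'
python3 -m handwheel '[{"hand":-1,"dx":0,"dy":0,"dz":0,"wx":0,"wy":0,"wz":0},{"hand":-1,"dx":0,"dy":0,"dz":0,"wx":0,"wy":0,"wz":0},{"hand":-1,"dx":0,"dy":0,"dz":0,"wx":0,"wy":0,"wz":0},{"hand":-1,"dx":0,"dy":0,"dz":0,"wx":0,"wy":0,"wz":0},{"hand":-1,"dx":0,"dy":0,"dz":0,"wx":0,"wy":0,"wz":0}]'
python3 heft.py
python3 - <<'E'
from h import *
snap('side','s9');snap('top','t9');snap('wrist','w10')
a,b=L('side0'),L('s9')
c,p,d=L('t9');W=cloud(c,d)
print('C',fit(W,d,480,235,.093,45)); 
for n,t in(('C','s9'),):
    c,p,d=L(t);W=cloud(c,d); m=(d>0)&(abs(W[...,2]-.093)<.006)&(W[...,1]<-.26)&(W[...,1]>-.4)&(W[...,0]>.4)&(W[...,0]<.62)
    n,l,st,ce=cv2.connectedComponentsWithStats(m.astype(np.uint8))
    for i in range(1,n):
        if st[i,4]>80: print(ce[i],W[l==i].mean(0).round(3))
c,p,d=L('s9');W=cloud(c,d); m=(d>0)&(abs(W[...,0]-.64)<.05)&(abs(W[...,1]-.063)<.05)&(W[...,2]>.12)&(W[...,2]<.32); hsv=cv2.cvtColor(p,cv2.COLOR_RGB2HSV); m&=hsv[...,2]>60; print('held z range',np.percentile(W[m][:,2],[1,50,99]),m.sum())
E
```

```text
time_s: 25.4
position: [0.6414, 0.0625, 0.0452]
tcp_rot: [[0.933, 0.36, 0.001], [0.36, -0.933, -0.0], [0.001, 0.0, -1.0]]
force: [-0.1, 0.1, 0.6]
opening: 0.999
time_s: 26.0
position: [0.6414, 0.0631, 0.0451]
tcp_rot: [[0.932, 0.362, 0.001], [0.362, -0.932, -0.0], [0.001, 0.001, -1.0]]
force: [0.6, -1.5, 3.3]
opening: 0.693
time_s: 27.0
position: [0.641, 0.0634, 0.2555]
tcp_rot: [[0.932, 0.362, 0.001], [0.362, -0.932, 0.0], [0.001, 0.0, -1.0]]
force: [-0.0, -0.2, -5.0]
opening: 0.69
time_s: 27.5
position: [0.6408, 0.0633, 0.254]
tcp_rot: [[0.932, 0.361, -0.001], [0.361, -0.932, 0.0], [-0.001, -0.0, -1.0]]
force: [0.3, 0.2, -3.9]
opening: 0.696
[-0.3   0.26 -4.41  0.03 -0.03 -0.01] [0.45 0.44 0.41 0.03 0.01 0.02] 0.6904020118849975 [0.6409 0.0633 0.2546] 27.9 [-0.000e+00 -4.790e+01 -2.054e+01  6.000e-02 -4.000e-02  0.000e+00] [-4.3 29.9 77.1 -0.  73.  64.5]
C [ 556.8 -328.8   32.3   93.4  556.3 -328.4  608. ]
[388.15238095 133.66666667] [ 0.555 -0.323  0.093]
[416.40540541 145.21171171] [ 0.452 -0.313  0.093]
held z range [0.20999301 0.23501143 0.27303157] 294
```

View pics/s9.png

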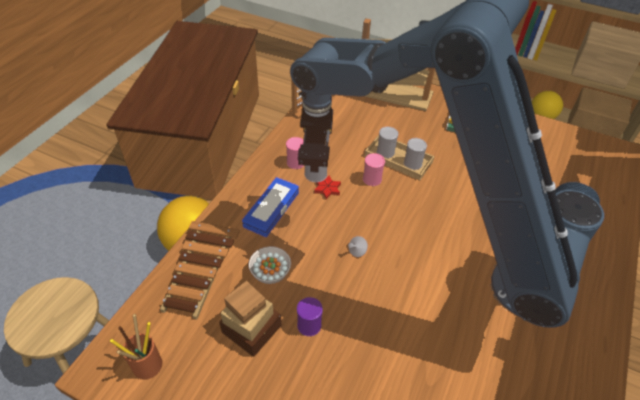

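View pics/t9.png

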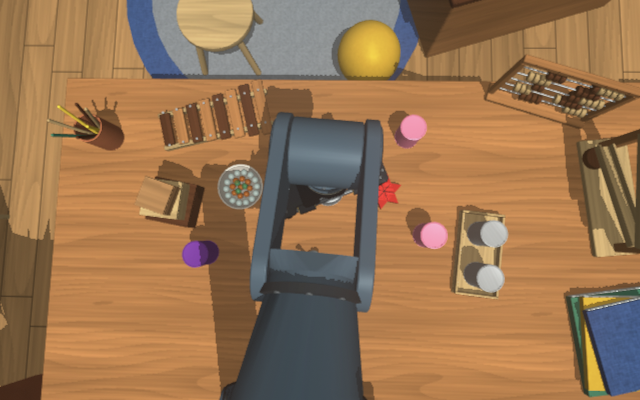

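The pictures show the two light tins upright in the tray (side (388,140) and (415,150), lids at 93 mm). B is held at side (316,168) with its underside about 0.21 m up, still and upright. The top, star, case, bowl, boxes and the pink and purple tins have not visibly moved.

```bash
python3 -c "
from rig import hand_in
print(hand_in())"
```

```text
the job is handed in; nothing more can be done
None
```

The job is handed in, at about 28 s of the 72 s allowed. I lifted all three grey tins in turn and found the heavy one. The two light ones stand in the tray, and the heavy one is held up in the gripper.

| Tin | Where it stood at the start (x, y in m) | Measured weight | Where it is now |
|---|---|---|---|
| C | .49, -.06 | 1.85 N (about 0.19 kg) | far end of the tray |
| B | .64, .06 | 4.4 N on both lifts (about 0.45 kg) | held in the gripper |
| A | .45, .26 | 1.96 N (about 0.20 kg) | near end of the tray |

**Final checks:**
- **Tray tins:** both stand upright, with lids at 93 mm, as expected on the 6 mm tray floor.
- **Held tin:** upright and steady, its underside about 21 cm above the sill. The force reading stayed at its weight, with no sign of slipping.
- **Other toys:** in the last pictures none of the toys in view had visibly moved, nor had the pink and purple look-alikes. I did not measure this.

**What disagreed:**
- The cameras differed by 3–6 mm on positions, so I aimed between them. That was well inside the clearances.
- The gripper opening on the tins varied from 0.69 to 0.72, equal to 60–62 mm. I did not find out why, and the grips held.

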